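# Rebalance the two bench extraction intakes of a spare-parts store

## Task

Two round extraction intakes are let into the bench, each throttled by an iris damper whose ring is turned by a lever with an upright black tab: open the wide intake up to its three-quarter mark and throttle the narrow one back to its quarter mark, so that each lever's pointer stands on its mark and stays there. Push the tabs round with your fingertips only, without pinching them, and leave everything else that stands about the bench where it is.

Things in the scene. Friction and masses are not known exactly. Their poses are not given: they have to be found in the camera images.
- wide: The wide extraction intake, fixed to the bench: round galvanised iris damper, axis upright. Duct bore 125 mm, housing 194 mm across and 45 mm high, its spigot with rubber rim reaching 64 mm above the bench. Origin: on the axis, at bench level; z up. The scale plate lies round the front, centred on the -x axis, 15 mm above the bench, out to 161 mm from the axis.
- wide_scale (a point): Middle of the wide scale, 152 mm from the damper axis: the half-open mark. Five black radial marks 22.5 degrees apart about the damper axis, in order from the left end (as seen from the robot): closed, quarter, half, three-quarter, fully open. Axes as the intake's: x from here to the damper axis, y towards the closed mark.
- wide_lever (a joint): Angle of the wide ring and lever, rad: closed 0, quarter 0.393, half 0.785, three-quarter 1.178, fully open 1.571; stops at both ends. Grows counter-clockwise seen from above. The lever points at 135 degrees + this angle, counter-clockwise from the intake's x axis. Dry friction holds it where it is left (no spring or detents); the tab takes 2 to 4 N to push.
- wide_tab (a point): Middle of the wide lever's upright black tab, 127 mm from the axis, 56 mm above the bench. Flat: 26 mm long radially, 9 mm thick along the arc, from 34 to 78 mm above the bench, 13 mm clear of the ring round the housing. Site x points radially outwards, y along the arc in the opening direction. A thin needle below it points outwards to the inner ends of the marks.
- wide_closed_face: The wide tab's cheek facing the closed end of the scale, 26 x 44 mm; pushing on it opens the damper. Origin at its middle. (With the other cheek it tells a pinch: both pressed at once.)
- wide_open_face: The wide tab's cheek facing the open end of the scale, 26 x 44 mm; pushing on it closes the damper. Origin at its middle. (With the other cheek it tells a pinch: both pressed at once.)
- narrow: The narrow extraction intake, fixed to the bench: round galvanised iris damper, axis upright. Duct bore 80 mm, housing 134 mm across and 45 mm high, its spigot with rubber rim reaching 64 mm above the bench. Origin: on the axis, at bench level; z up. The scale plate lies round the front, centred on the -x axis, 15 mm above the bench, out to 131 mm from the axis.
- narrow_scale (a point): Middle of the narrow scale, 122 mm from the damper axis: the half-open mark. Five black radial marks 22.5 degrees apart about the damper axis, in order from the left end (as seen from the robot): closed, quarter, half, three-quarter, fully open. Axes as the intake's: x from here to the damper axis, y towards the closed mark.
- narrow_lever (a joint): Angle of the narrow ring and lever, rad: closed 0, quarter 0.393, half 0.785, three-quarter 1.178, fully open 1.571; stops at both ends. Grows counter-clockwise seen from above. The lever points at 135 degrees + this angle, counter-clockwise from the intake's x axis. Dry friction holds it where it is left (no spring or detents); the tab takes 2 to 4 N to push.
- narrow_tab (a point): Middle of the narrow lever's upright black tab, 97 mm from the axis, 56 mm above the bench. Flat: 26 mm long radially, 9 mm thick along the arc, from 34 to 78 mm above the bench, 13 mm clear of the ring round the housing. Site x points radially outwards, y along the arc in the opening direction. A thin needle below it points outwards to the inner ends of the marks.
- narrow_closed_face: The narrow tab's cheek facing the closed end of the scale, 26 x 44 mm; pushing on it opens the damper. Origin at its middle. (With the other cheek it tells a pinch: both pressed at once.)
- narrow_open_face: The narrow tab's cheek facing the open end of the scale, 26 x 44 mm; pushing on it closes the damper. Origin at its middle. (With the other cheek it tells a pinch: both pressed at once.)
- can_a: Bystander, loose: aerosol can, 65 mm across, 194 mm tall, blue. Origin: centre of its underside.
- can_b: Bystander, loose: aerosol can, 65 mm across, 194 mm tall, bare metal. Origin: centre of its underside.
- bearing: Bystander, loose: ball bearing lying flat, 72 mm across, 22 mm high. Origin: centre of its underside.
- bolt: Bystander, loose: hex bolt standing on its head, 30 mm across, 55 mm tall. Origin: centre of its underside.
- filter: Bystander, loose: white spin-on oil filter, 77 mm across, 100 mm tall. Origin: centre of its underside.
- jar: Bystander, loose: grease jar, 70 mm across, 80 mm tall. Origin: centre of its underside.
- wrench: Bystander, loose: wrench lying flat, 190 mm long. Origin: middle of its length, underside.
- bin: Bystander, loose: open cardboard picking bin with nuts in it, 130 x 190 mm, 75 mm high. Origin: centre of its underside.

How it is judged:
At the end, for the whole second after the job is handed in: The wide lever stands at the three-quarter mark and the narrow one at the quarter mark, each within 0.09 rad (5 degrees, under a quarter of a scale division) and at rest (value of joint wide_lever between 1.0881 and 1.2681 rad and velocity of joint wide_lever between -0.03 and 0.03 rad/s and value of joint narrow_lever between 0.3027 and 0.4827 rad and velocity of joint narrow_lever between -0.03 and 0.03 rad/s); the robot touches nothing.
It fails at once if the wide lever's tab is pinched (both cheeks pressed by the fingers at once) (contact force between the fingers and wide_closed_face above 1 N and contact force between the fingers and wide_open_face above 1 N).
It fails at once if the narrow lever's tab is pinched (both cheeks pressed by the fingers at once) (contact force between the fingers and narrow_closed_face above 1 N and contact force between the fingers and narrow_open_face above 1 N).
It fails at once if a bystander is lifted, carried, tipped or shifted by more than 15 mm (distance of any of can_a, can_b, bearing, bolt, filter, jar, wrench, bin from where it was at the start of the episode above 0.015 m).
It also fails if it takes over 56 s, if anything falls off the work surface, if the arm or the gripper's body presses on something with over 40 N, if the wrist force passes 120 N, or if a joint passes its speed limit or range.

## Robot

A 6-joint arm with a two-finger parallel gripper is mounted at the origin on the work surface. World frame = base frame: x ahead of the robot, y to its left, z up, the work surface at z = 0. Lengths are in m, angles in rad, forces in N, time in s.
With the tool pointing down it reaches from about 0.375 to 0.9 m from the base axis. Payload 3.1 kg.
Tool frame: the origin (TCP) lies midway between the tips of the shut fingers; the grasp point (between the pads) lies 19 mm behind it; x points along the fingers, z is the direction in which the jaws open and shut, and the axes are right-handed (so a half turn about x gives the same grasp; the last joint's range is limited). The gripper opens to 85 mm and grips with 20 to 120 N. Pads are 22 mm wide; open, the fingers measure 114 mm over their backs; the gripper's body (76 mm by 85 mm) begins 54 mm behind the grasp point. The pads swing forward as they close: fully open they stand 13 mm farther back than shut.
Start: joints at [1.034, 0.527, 1.433, -0, 1.181, -0.178], TCP at [0.219, 0.585, 0.231] pointing down, gripper open.
Joint ranges: [-3.08, 3.08], [-0.75, 2.2], [0.22, 2.44], [-1.43, 4.57], [0, 2.65], [-2.85, 2.85]. Speed limits (rad/s): [2.79, 2.79, 3.14, 3.14, 3.14, 3.14].

## Interface

Orientations are given as a unit quaternion [x, y, z, w].
In Python, from station import status, snapshot, camera_params, ticket gives the robot as it stands.
- The arm moves only by the tool arm_command, never from a script. Its argument "series" is a list that holds one entry, the list of rows, each a list of 4 numbers: the shift along the tool's x, y, z in mm, then the turn about the tool's x in rad. A call has 1 to 10 rows; each row shifts and turns the commanded pose from where the row before left it, along the tool's axes as they then stand; what a row does not reach is not made up. A row lasts 1/10 s, in which the tool goes at most 50 mm and 8.59 degrees, less where a joint would pass 70% of its speed; a pose out of reach is approached as far as the arm can. A call is refused whole if a number of a shift passes 50 or a number of a turn 0.15, either way. A call with a gripper value outside its range is refused whole. "jaw" is the opening in per cent of the stroke, from 0 (shut) to 100 (fully open), set as the call begins (left out, the last holds). The fingers move at their own pace and stop on an object; "force" is the grip in N (left out, the last holds). Time passes only in rows, so rows that do not move let the fingers close. It gives the time, the measured TCP pose, the force and the opening at its end, in the units of the state.
- status.sense(): the state, without advancing time (a new reading comes with each control period).
- snapshot(name): name is "side" or "top"; returns the picture (480x640x3 uint8, red, green, blue); there is no depth.
- camera_params(name): a dict with "fovy" (degrees; the focal length in pixels is half the picture's height over the tangent of half this angle, whatever the lens; pixels are square), "cx", "cy" (the principal point, pixels), "extrinsics" (4x4, takes a point from camera to world coordinates). Camera axes: x right, y down, z forward; pixel columns grow to the right and rows downward; lengths in m; the calibration is good to about 2 mm. A picture is of the moment at which its call begins. camera_params takes no time and is no camera call.
- ticket.sign_off(): hands the job in, once; it reports no verdict.
The state is a dict: "t": time; "q": joint angles; "qd": joint speeds; "tau": joint torques, N m; "tcp_pos": TCP position; "tool_rot": TCP orientation; "force": force on the tool from outside, world axes, zero at the start; "ft_torque": the same for the moment, N m; "finger_gap": opening from 0.0 (shut) to 1.0 (fully open).
Only numpy, scipy, OpenCV 4.12 (cv2) and the standard library are available. Lean on these libraries where they do the work, as an engineer would, in place of code of your own. Each camera call takes 0.05 s, during which the arm holds its last target. There are 200 camera calls.

## Working session

There is one attempt and no reset: what is moved stays moved. The work goes in short steps, Python scripts to look and compute and a tool call to move; the robot and the scene stay as the last step left them, time stands still between calls to the robot, and variables do not carry over. Pictures are saved under pics/ and viewed, about 8 in all and at most 12, crops included, and the job is handed in when it is done.

Besides the shell and the picture viewer there is one more tool, called by a JSON object that holds its "name" and its "arguments". arm_command: Moves the arm, as the interface text tells. Its arguments: {"type":"object","properties":{"series":{"type":"array"},"jaw":{"type":"number"},"force":{"type":"number"}},"required":["series"]}

```bash
mkdir -p pics
python3 - <<'E'
from station import status, snapshot, camera_params
import cv2
for n in("top","side"):
    cv2.imwrite(f"pics/{n}0.png",snapshot(n)[:,:,::-1]); print(n,camera_params(n))
s=status.sense();print(s)
E
```

```text
top {'fovy': 54.97268079174401, 'cx': 317.78244561005585, 'cy': 240.51777538881447, 'extrinsics': array([[-0.01649556, -0.99330354,  0.11435023,  0.41871498],
       [-0.99985707,  0.01681121,  0.00179653,  0.01617815],
       [-0.00370687, -0.11430425, -0.99343887,  1.20262232],
       [ 0.        ,  0.        ,  0.        ,  1.        ]])}
side {'fovy': 49.670227945225996, 'cx': 320.05695569254584, 'cy': 239.7853455985702, 'extrinsics': array([[ 0.77355907, -0.48519797,  0.40766321, -0.01200007],
       [-0.63358593, -0.60556758,  0.48151509, -0.65055599],
       [ 0.01323748, -0.63077004, -0.7758569 ,  1.11355744],
       [ 0.        ,  0.        ,  0.        ,  1.        ]])}
{'t': 0.1, 'q': array([ 1.03451124e+00,  5.28395889e-01,  1.43379403e+00,  2.10228305e-05,
        1.18142586e+00, -1.78529807e-01]), 'qd': array([ 0.00034455, -0.00305514, -0.00366012,  0.00042646, -0.00246164,
        0.00242334]), 'tau': array([-6.02190030e-04, -4.43307388e+01, -1.78585374e+01, -2.85242686e-04,
        3.85366991e-03, -4.04900604e-06]), 'tcp_pos': array([0.21849905, 0.58485682, 0.23041124]), 'tool_rot': array([-0.40334748,  0.58163955,  0.40276624,  0.58033232]), 'force': array([ 0.81421591, -0.14855192, -0.19300002]), 'ft_torque': array([ 0.01187116, -0.0031981 ,  0.00324066]), 'finger_gap': 0.9985772342707192}
```

View pics/top0.png

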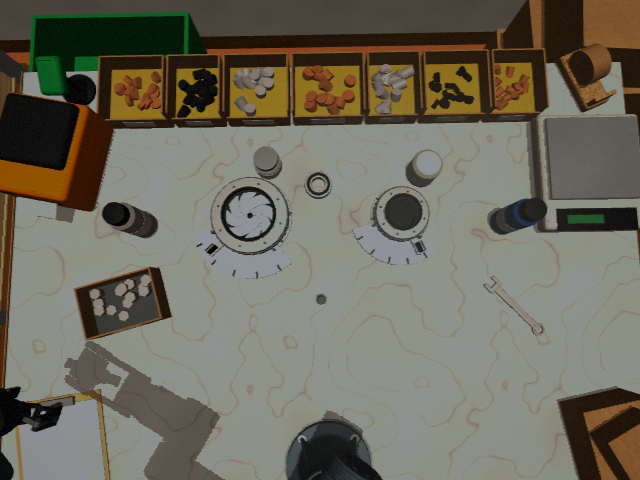

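View pics/side0.png

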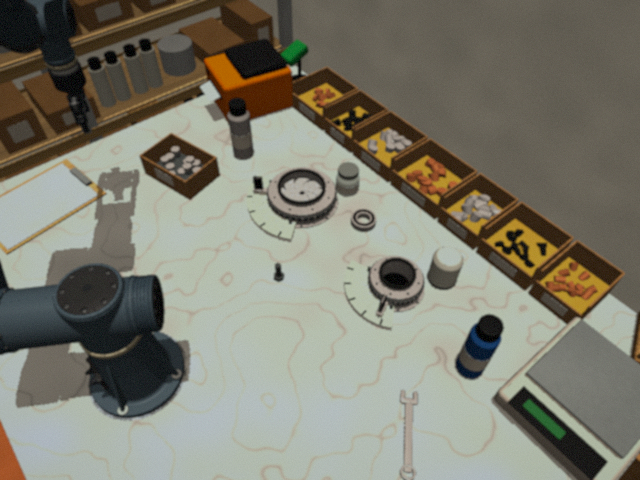

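The top view shows the wide intake near (249,215) with its tab at about (212,249), by the closed end. The narrow one is near (405,212) with its tab at about (419,247), by the open end. The side view shows the same. Next I'll enlarge both intakes and measure them.

```bash
cat > h.py <<'E'
import numpy as np,cv2
from station import status,snapshot,camera_params
def ray(n,u,v):
    p=camera_params(n);E=np.array(p["extrinsics"]);f=240/np.tan(np.radians(p["fovy"])/2)
    return E[:3,3],E[:3,:3]@np.array([(u-p["cx"])/f,(v-p["cy"])/f,1])
def plane(n,u,v,z):
    o,d=ray(n,u,v);return o+d*(z-o[2])/d[2]
def proj(n,P):
    p=camera_params(n);E=np.array(p["extrinsics"]);f=240/np.tan(np.radians(p["fovy"])/2)
    c=E[:3,:3].T@(np.array(P)-E[:3,3]);return p["cx"]+f*c[0]/c[2],p["cy"]+f*c[1]/c[2]
E
python3 - <<'E'
from h import *
im=cv2.imread("pics/top0.png")
a=cv2.resize(im[165:295,190:300],None,fx=4,fy=4,interpolation=cv2.INTER_CUBIC)
b=cv2.resize(im[165:295,350:440],None,fx=4,fy=4,interpolation=cv2.INTER_CUBIC)
cv2.imwrite("pics/crop0.png",np.hstack([a,b]))
for n,u,v,z in[("wide",249,213,.064),("narrow",404,210,.064),("canb",144,226,0),("bolt",321,299,.05),("bearing",318,184,.02),("jar",267,160,.08),("filter",427,162,.1),("cana",500,225,0)]:
    print(n,plane("top",u,v,z).round(3))
E
```

```text
wide [0.622 0.189 0.064]
narrow [ 0.623 -0.199  0.064]
canb [0.603 0.476 0.   ]
bolt [0.405 0.013 0.05 ]
bearing [0.704 0.015 0.02 ]
jar [0.753 0.142 0.08 ]
filter [ 0.735 -0.253  0.1  ]
cana [ 0.59  -0.462  0.   ]
```

View pics/crop0.png

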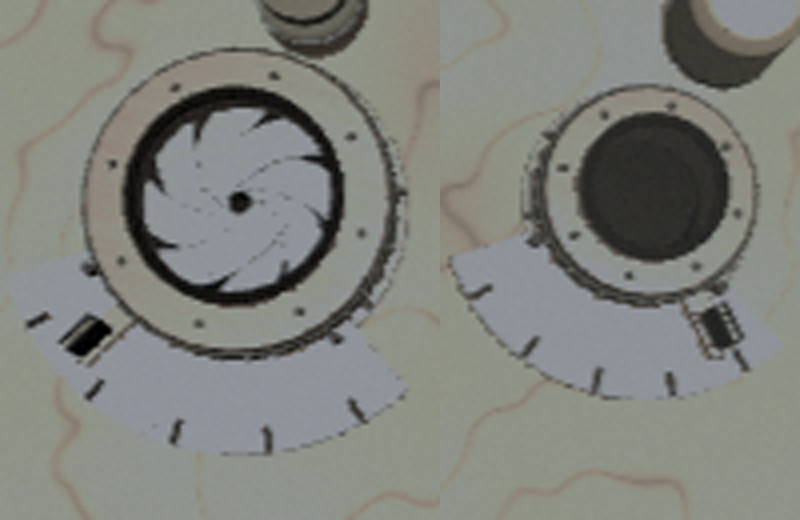

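The crop shows the wide marks at crop (38,320), (95,389), (176,432), (268,438), (357,410), with the tab at (90,335). The narrow marks are at (480,292), (530,346), (598,380), (671,383), (740,360), with the tab at (720,327).

Run:
```python
from h import *
from scipy.optimize import least_squares
D={"wide":((239,203),[(38,320),(95,389),(176,432),(268,438),(357,410)],(92,333),190,.152,.127),
   "narrow":((650,191),[(480,292),(530,346),(598,380),(671,383),(740,360)],(720,325),350-110,.122,.097)}
for n,(c,M,t,u0,R,rt) in D.items():
    P=lambda q,z:plane("top",u0+q[0]/4,165+q[1]/4,z)[:2]
    C=P(c,.045); m=np.array([P(q,.015) for q in M])
    th=lambda w:w+np.radians(135+22.5*np.arange(5))
    f=lambda p:(m-p[:2]-p[3]*np.c_[np.cos(th(p[2])),np.sin(th(p[2]))]).ravel()
    s=least_squares(f,[*C,0,R]); 
    f2=lambda p:np.r_[f([*p,R]),(p[:2]-C)]
    s2=least_squares(f2,[*C,0])
    T=P(t,.078); cc=s2.x
    d=T-cc[:2];ang=(np.arctan2(d[1],d[0])-cc[2]-np.radians(135))%(2*np.pi)
    print(n,"house",C,"fit",s.x,s.cost**.5,"fit2",s2.x,s2.cost**.5,"tab",T,"r",np.hypot(*d),"ang",ang)
    for nm,a in(("quarter",.393),("3q",1.178)):
        A=a+cc[2]+np.radians(135);print(nm,cc[:2]+rt*np.r_[np.cos(A),np.sin(A)],"world ang",A)
```

```text
wide house [0.61828627 0.19021811] fit [ 0.6212489   0.1911776  -0.29162574  0.15226057] 0.0006172960384196504 fit2 [ 0.62044615  0.19063548 -0.29583901] 0.0019004872918017767 tab [0.53343479 0.27535223] r 0.1214409479590985 ang 0.30920005837339026
quarter [0.52235555 0.27130291] world ang 2.4533554794500785
3q [0.49404024 0.17836577] world ang 3.238355479450078
narrow house [ 0.61935822 -0.19821394] fit [ 0.61999148 -0.19813507 -0.27420477  0.12222172] 0.000846306908190845 fit2 [ 0.61971717 -0.19816647 -0.27493493] 0.0009131987870941638 tab [ 0.52980385 -0.23180012] r 0.09599806016590341 ang 1.4182859769148184
quarter [ 0.5435261  -0.13813381] world ang 2.4742595587458074
3q [ 0.5233879  -0.20955384] world ang 3.2592595587458075
```

```bash
cat >> h.py <<'E'
from scipy.spatial.transform import Rotation as Rn
G={"wide":(np.array([.621,.191]),-.293,.127),"narrow":(np.array([.620,-.198]),-.275,.097)}
def goal(n,joint,off,dr=.003):
    """TCP xy on the arc, off metres along opening tangent from tab middle, and tangent"""
    C,w,r=G[n];A=joint+w+np.radians(135);e=np.r_[np.cos(A),np.sin(A)];t=np.r_[-e[1],e[0]]
    return C+(r+dr)*e+off*t,t
def delta(xy,z,t):
    s=status.sense();R=Rn.from_quat(s["tool_rot"]).as_matrix()
    d=(R.T@(np.r_[xy,z]-s["tcp_pos"]))*1000
    a=np.arctan2(R[1,2],R[0,2]);b=np.arctan2(t[1],t[0])
    y=[(b-a+k+np.pi)%(2*np.pi)-np.pi for k in(0,np.pi)]
    print("tcp",s["tcp_pos"].round(4),"t",round(s["t"],2),"F",s["force"].round(1),"q",s["q"].round(2))
    print("target",xy,z,"shift mm",d.round(1),"turn options (tool x)",-np.round(y,3),"R",R.round(3).tolist())
E
python3 - <<'E'
from h import *
delta(*[(x,.15,t) for x,t in[goal("wide",.31,-.05)]][0])
x,t=goal("narrow",1.418,.05);delta(x,.15,t)
E
```

```text
tcp [0.2185 0.5849 0.2304] t 0.1 F [ 0.8 -0.1 -0.2] q [ 1.03  0.53  1.43  0.    1.18 -0.18]
target [0.56227599 0.31729921] 0.15 shift mm [  80.5 -415.7 -130.1] turn options (tool x) [-2.731  0.411] R [[-0.001, -0.937, 0.35], [-0.002, 0.35, 0.937], [-1.0, 0.0, -0.002]]
tcp [0.2185 0.5849 0.2304] t 0.1 F [ 0.8 -0.1 -0.2] q [ 1.03  0.53  1.43  0.    1.18 -0.18]
target [ 0.54382755 -0.27983983] 0.15 shift mm [  81.6 -607.6 -695.9] turn options (tool x) [ 2.426 -0.715] R [[-0.001, -0.937, 0.35], [-0.002, 0.35, 0.937], [-1.0, 0.0, -0.002]]
```

{"name": "arm_command", "arguments": {"series": [[[0, -41.5, -13, 0], [0, -41.5, -13, 0], [0, -41.5, -13, 0], [0, -41.5, -13, 0], [0, -41.5, -13, 0], [0, -41.5, -13, 0], [0, -41.5, -13, 0], [0, -41.5, -13, 0], [0, -41.5, -13, 0], [0, -41.5, -13, 0]]], "jaw": 0, "force": 40}}

```text
t: 1.1
tcp_pos: [0.5629, 0.3169, 0.2308]
tool_rot: [-0.403, 0.581, 0.403, 0.581]
force: [0.0, 0.3, -0.4]
finger_gap: -0.001
```

{"name": "arm_command", "arguments": {"series": [[[20, 0, 0, 0.1], [20, 0, 0, 0.1], [20, 0, 0, 0.1], [20, 0, 0, 0.11], [0, 0, 0, 0], [0, 0, 0, 0]]]}}

```text
t: 1.7
tcp_pos: [0.5618, 0.3182, 0.1509]
tool_rot: [-0.277, 0.651, 0.277, 0.65]
force: [0.5, 0.5, -0.1]
finger_gap: 0.001
```

Run:
```python
from h import *
x,t=goal("wide",.31,-.04);delta(x,.046,t);print(status.sense()["finger_gap"])
a=snapshot("top")[165:345,130:300,::-1];b=snapshot("side")[130:290,180:380,::-1]
a=cv2.resize(a,(510,540));b=cv2.resize(b,(280,224))
o=np.zeros((540,790,3),np.uint8);o[:,:510]=a;o[:224,510:]=b;cv2.imwrite("pics/c1.png",o)
```

```text
tcp [0.5618 0.3182 0.1509] t 1.7 F [ 0.5  0.5 -0.1] q [ 0.34  0.65  1.45 -0.    1.05 -0.46]
target [0.55532615 0.31010896] 0.046 shift mm [105.   -1.  -10.2] turn options (tool x) [-3.139e+00  3.000e-03] R [[-0.001, -0.721, 0.693], [-0.0, 0.693, 0.721], [-1.0, 0.001, -0.001]]
0.0009144835658598909
```

View pics/c1.png

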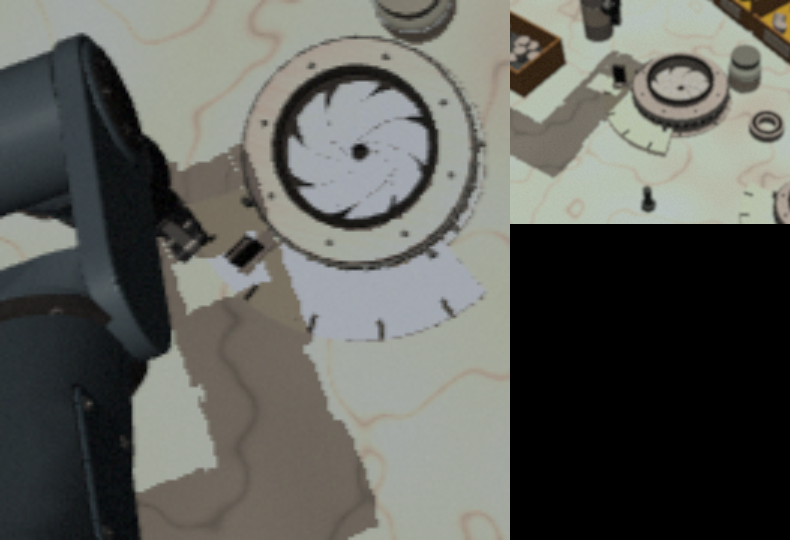

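The fingers stand beside the tab on its closed side and are aligned with it. I'll go down and close in.

{"name": "arm_command", "arguments": {"series": [[[25, 0, 0, 0], [25, 0, 0, 0], [25, 0, 0, 0], [20, 0, 0, 0], [10, 0, 0, 0], [0, 0, -10, 0], [0, 0, -10, 0], [0, 0, -5, 0], [0, 0, 0, 0], [0, 0, 0, 0]]]}}

```text
t: 2.8
tcp_pos: [0.5451, 0.3002, 0.0473]
tool_rot: [-0.276, 0.65, 0.276, 0.651]
force: [0.2, 0.4, 0.6]
finger_gap: 0.004
```

{"name": "arm_command", "arguments": {"series": [[[0, 0, -3, 0], [0, 0, -3, 0], [0, 0, -3, 0], [0, 0, -3, 0], [0, 0, -3, 0], [0, 0, 0, 0]]]}}

```text
t: 3.4
tcp_pos: [0.5341, 0.2891, 0.0464]
tool_rot: [-0.276, 0.651, 0.276, 0.651]
force: [2.0, 1.2, 0.3]
finger_gap: 0.0
```

Run:
```python
from h import *
x,t=goal("wide",.31,-.02);delta(x,.046,t)
a=snapshot("top")[165:345,130:300,::-1];b=snapshot("side")[130:290,180:380,::-1]
a=cv2.resize(a,(400,424));b=cv2.resize(b[20:100,30:130],(400,320))
o=np.zeros((424,800,3),np.uint8);o[:,:400]=a;o[:320,400:]=b;cv2.imwrite("pics/c2.png",o)
```

```text
tcp [0.5341 0.2891 0.0464] t 3.4 F [2.  1.2 0.3] q [ 0.31  0.76  1.61 -0.    0.78 -0.49]
target [0.54142646 0.29572847] 0.046 shift mm [ 0.4 -0.7  9.9] turn options (tool x) [-3.141e+00  1.000e-03] R [[-0.0, -0.719, 0.695], [-0.0, 0.695, 0.719], [-1.0, -0.0, -0.0]]
```

View pics/c2.png

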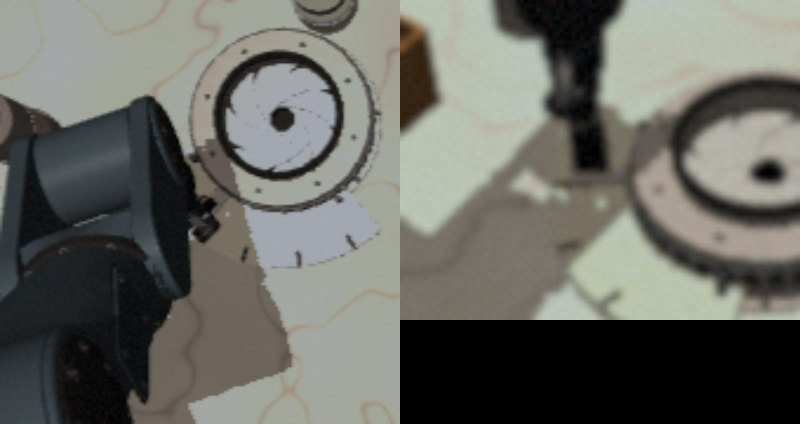

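The fingers press on the cheek with about 2 N. I'll push the tab round along the arc.

{"name": "arm_command", "arguments": {"series": [[[0, -0.1, -5.2, -0.04], [0, -0.1, -5.2, -0.04], [0, -0.1, -5.2, -0.04], [0, -0.1, -5.2, -0.04], [0, -0.1, -5.2, -0.04], [0, -0.1, -5.2, -0.04], [0, -0.1, -5.2, -0.04], [0, -0.1, -5.2, -0.04], [0, -0.1, -5.2, -0.04], [0, -0.1, -5.2, -0.04]]]}}

```text
t: 4.5
tcp_pos: [0.5043, 0.2461, 0.0457]
tool_rot: [-0.4, 0.584, 0.401, 0.582]
force: [-1.9, 3.7, 0.7]
finger_gap: 0.002
```

Run:
```python
from h import *
x,t=goal("wide",1.178,-.02);delta(x,.046,t)
s=status.sense();d=s["tcp_pos"][:2]-G["wide"][0];print(np.hypot(*d),np.arctan2(d[1],d[0])%(2*np.pi)+.293-np.radians(135))
```

```text
tcp [0.5043 0.2461 0.0457] t 4.5 F [-1.9  3.7  0.7] q [ 0.25  0.72  1.73  0.    0.7  -0.95]
target [0.48965556 0.19797404] 0.046 shift mm [ -0.3  -3.6 -50.2] turn options (tool x) [ 2.675 -0.466] R [[-0.004, -0.934, 0.358], [-0.0, 0.358, 0.934], [-1.0, 0.004, -0.002]]
0.12905238772325373 0.6371383416840537
```

{"name": "arm_command", "arguments": {"series": [[[0, -0.1, -5.2, -0.04], [0, -0.1, -5.2, -0.04], [0, -0.1, -5.2, -0.04], [0, -0.1, -5.2, -0.04], [0, -0.1, -5.2, -0.04], [0, -0.1, -5.2, -0.04], [0, -0.1, -5.2, -0.04], [0, -0.1, -4, -0.04], [0, 0, -3, -0.04], [0, 0, 0, 0]]]}}

```text
t: 5.5
tcp_pos: [0.4954, 0.2032, 0.0455]
tool_rot: [-0.497, 0.504, 0.499, 0.501]
force: [-0.5, 0.8, 0.2]
finger_gap: -0.001
```

```bash
cat >> h.py <<'E'
def where(n):
    s=status.sense();d=s["tcp_pos"][:2]-G[n][0];print("r",np.hypot(*d),"tcp joint-angle",np.arctan2(d[1],d[0])%(2*np.pi)-G[n][1]-np.radians(135),"F",s["force"].round(1))
E
python3 - <<'E'
from h import *
where("wide");a=snapshot("top")[165:295,170:320,::-1];b=snapshot("side")[150:250,230:350,::-1]
a=cv2.resize(a,(450,390));b=cv2.resize(b,(340,283))
o=np.zeros((390,790,3),np.uint8);o[:,:450]=a;o[:283,450:]=b;cv2.imwrite("pics/c3.png",o)
E
```

```text
r 0.12615840010391308 tcp joint-angle 0.981813780844845 F [-0.5  0.8  0.2]
```

View pics/c3.png

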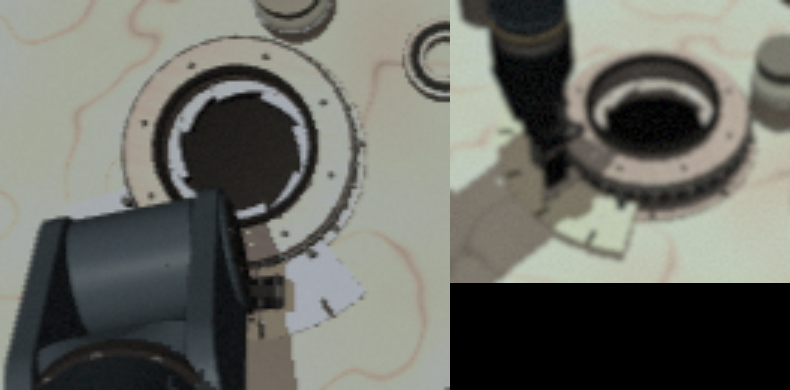

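{"name": "arm_command", "arguments": {"series": [[[0, 0, 5, 0], [0, 0, 10, 0], [0, 0, 10, 0], [-40, 0, 0, 0], [-45, 0, 0, 0], [-45, 0, 0, 0], [-20, 0, 0, 0], [0, 0, 0, 0]]]}}

```text
t: 6.4
tcp_pos: [0.5003, 0.2302, 0.2002]
tool_rot: [-0.5, 0.499, 0.497, 0.504]
force: [0.5, 0.6, -0.1]
finger_gap: -0.003
```

Run:
```python
from h import *
x,t=goal("narrow",1.418,.05);delta(x,.046,t)
```

```text
tcp [0.5003 0.2302 0.2002] t 6.4 F [ 0.5  0.6 -0.1] q [ 0.23  0.46  1.66  0.    1.01 -1.34]
target [ 0.54382755 -0.27983983] 0.046 shift mm [ 153.6  -45.6 -510.1] turn options (tool x) [ 2.777 -0.364] R [[0.009, -1.0, 0.007], [0.002, 0.007, 1.0], [-1.0, -0.009, 0.002]]
```

{"name": "arm_command", "arguments": {"series": [[[0, -4.5, -45, 0], [0, -4.5, -48, 0], [0, -4.5, -48, 0], [0, -4.5, -48, 0], [0, -4.5, -48, 0], [0, -4.5, -48, 0], [0, -4.5, -48, 0], [0, -4.5, -48, 0], [0, -4.5, -48, 0], [0, -4.5, -48, 0]]]}}

```text
t: 7.4
tcp_pos: [0.5388, -0.2497, 0.1948]
tool_rot: [-0.497, 0.502, 0.499, 0.502]
force: [0.0, 0.2, -0.1]
finger_gap: -0.002
```

{"name": "arm_command", "arguments": {"series": [[[0, 0, -33, -0.09], [10, 0, 0, -0.09], [20, 0, 0, -0.09], [10, 0, 0, -0.09], [0, 0, 0, 0], [0, 0, 0, 0]]]}}

```text
t: 8.0
tcp_pos: [0.5389, -0.281, 0.1553]
tool_rot: [-0.579, 0.405, 0.58, 0.405]
force: [0.3, -0.3, -0.1]
finger_gap: 0.004
```

Run:
```python
from h import *
x,t=goal("narrow",1.418,.05);delta(x,.046,t)
im=snapshot("top")[:,:,::-1];cv2.imwrite("pics/top4.png",im)
a=cv2.resize(im[165:295,190:300],None,fx=4,fy=4,interpolation=cv2.INTER_CUBIC)
b=cv2.resize(im[165:295,350:440],None,fx=4,fy=4,interpolation=cv2.INTER_CUBIC)
cv2.imwrite("pics/c4.png",np.hstack([a,b]))
```

```text
tcp [ 0.5389 -0.281   0.1553] t 8.0 F [ 0.3 -0.3 -0.1] q [-0.66  0.6   1.55  0.    1.   -2.59]
target [ 0.54382755 -0.27983983] 0.046 shift mm [109.3  -5.1  -0.8] turn options (tool x) [ 3.135 -0.007] R [[-0.002, -0.939, -0.344], [0.001, -0.344, 0.939], [-1.0, 0.001, 0.002]]
```

View pics/c4.png

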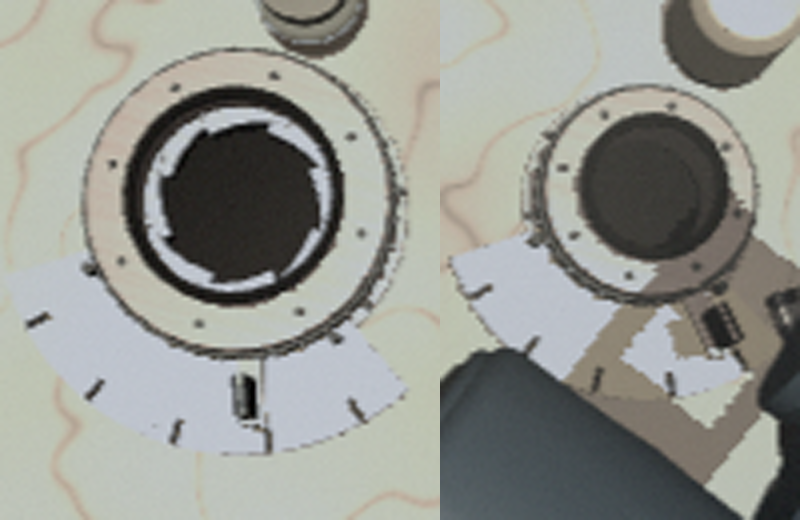

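The wide tab now stands at about crop (241,397), with the needle tip near (258,430), just short of the three-quarter mark at (268,438). The narrow side is clear to go down.

```bash
cat >> h.py <<'E'
def lev(n,u,v,z):
    d=plane("top",u,v,z)[:2]-G[n][0];print(n,"r",np.hypot(*d).round(4),"joint",(np.arctan2(d[1],d[0])%(2*np.pi)-G[n][1]-np.radians(135)).round(3))
E
python3 - <<'E'
from h import *
for u,v,z in[(240,397,.078),(243,397,.07),(258,430,.02),(262,365,.03),(268,438,.015)]: lev("wide",190+u/4,165+v/4,z)
E
```

```text
wide r 0.1285 joint 1.128
wide r 0.128 joint 1.133
wide r 0.1462 joint 1.142
wide r 0.1058 joint 1.204
wide r 0.1516 joint 1.177
```

{"name": "arm_command", "arguments": {"series": [[[20, -1, 0, 0], [25, -1, 0, 0], [25, -1, 0, 0], [25, -1, 0, 0], [14, -1, 0, 0], [0, 0, 8, 0], [0, 0, 8, 0], [0, 0, 4, 0], [0, 0, 0, 0], [0, 0, 0, 0]]]}}

```text
t: 9.05
tcp_pos: [0.5375, -0.2614, 0.0484]
tool_rot: [0.581, -0.405, -0.579, -0.405]
force: [-0.4, 0.5, -0.1]
finger_gap: -0.003
```

Run:
```python
from h import *
where("narrow")
```

```text
r 0.10409138276174923 tcp joint-angle 1.71544350850096 F [-0.4  0.5 -0.1]
```

{"name": "arm_command", "arguments": {"series": [[[0, -1, 4, 0], [0, -1, 4, 0], [0, -0.1, 5, 0.05], [0, -0.1, 5, 0.05], [0, -0.1, 5, 0.05], [0, -0.1, 5, 0.05], [0, -0.1, 5, 0.05], [0, -0.1, 5, 0.05], [0, -0.1, 5, 0.05], [0, -0.1, 5, 0.05]]]}}

```text
t: 10.05
tcp_pos: [0.5289, -0.2144, 0.0473]
tool_rot: [-0.488, 0.513, 0.488, 0.511]
force: [-2.5, -2.9, -0.4]
finger_gap: -0.002
```

Run:
```python
from h import *
where("narrow");delta(*[(x,.046,t) for x,t in[goal("narrow",.43,.0195)]][0])
```

```text
r 0.09258830890016838 tcp joint-angle 1.2380909711245995 F [-2.5 -2.9 -0.4]
tcp [ 0.5289 -0.2144  0.0473] t 10.05 F [-2.5 -2.9 -0.4] q [-0.58  0.72  1.7  -0.    0.72 -2.1 ]
target [ 0.52772612 -0.15480532] 0.046 shift mm [ 1.2  4.1 59.4] turn options (tool x) [-2.56   0.581] R [[-0.002, -0.999, 0.049], [-0.001, 0.049, 0.999], [-1.0, 0.001, -0.001]]
```

{"name": "arm_command", "arguments": {"series": [[[0, 0.6, 4.8, 0.05], [0, 0.6, 4.8, 0.05], [0, 0.6, 4.8, 0.05], [0, 0.6, 4.8, 0.05], [0, 0.6, 4.8, 0.05], [0, 0.6, 4.8, 0.05], [0, 0.6, 4.8, 0.05], [0, 0.5, 4.5, 0.05], [0, 0.2, 4, 0.05], [0, 0, 0, 0]]]}}

```text
t: 11.05
tcp_pos: [0.5335, -0.1713, 0.047]
tool_rot: [-0.361, 0.608, 0.363, 0.607]
force: [-1.5, -0.8, -0.1]
finger_gap: -0.003
```

Run:
```python
from h import *
where("narrow");delta(*[(x,.046,t) for x,t in[goal("narrow",.41,.0195)]][0])
```

```text
r 0.09051923596079087 tcp joint-angle 0.7604287838709478 F [-1.5 -0.8 -0.1]
tcp [ 0.5335 -0.1713  0.047 ] t 11.05 F [-1.5 -0.8 -0.1] q [-0.51  0.72  1.73 -0.    0.7  -1.58]
target [ 0.52860841 -0.1529686 ] 0.046 shift mm [ 1.1 13.  13.7] turn options (tool x) [-2.988  0.153] R [[-0.003, -0.879, 0.477], [0.001, 0.477, 0.879], [-1.0, 0.003, -0.0]]
```

{"name": "arm_command", "arguments": {"series": [[[0, 2, 3, 0.04], [0, 2, 3, 0.04], [0, 2, 3, 0.04], [0, 1, 2, 0.03], [0, 0, 0, 0], [0, 0, 0, 0]]]}}

```text
t: 11.65
tcp_pos: [0.5354, -0.1596, 0.0475]
tool_rot: [-0.316, 0.633, 0.315, 0.633]
force: [0.1, -2.3, -0.5]
finger_gap: 0.001
```

Run:
```python
from h import *
where("narrow");delta(*[(x,.046,t) for x,t in[goal("narrow",.41,.0195)]][0])
```

```text
r 0.09289383053690245 tcp joint-angle 0.6338130656960526 F [ 0.1 -2.3 -0.5]
tcp [ 0.5354 -0.1596  0.0475] t 11.65 F [ 0.1 -2.3 -0.5] q [-0.49  0.71  1.74  0.    0.69 -1.41]
target [ 0.52860841 -0.1529686 ] 0.046 shift mm [1.5 9.4 1.2] turn options (tool x) [-3.138  0.004] R [[0.001, -0.798, 0.603], [-0.001, 0.603, 0.798], [-1.0, -0.001, 0.0]]
```

{"name": "arm_command", "arguments": {"series": [[[0, 0, -10, 0], [0, 0, -10, 0], [-40, 0, 0, 0], [-45, 0, 0, 0], [-45, 0, 0, 0], [-20, 0, 0, 0], [0, 35, 24, 0], [0, 35, 24, 0], [0, 35, 24, 0], [0, 35, 24, 0]]]}}

```text
t: 12.65
tcp_pos: [0.4675, -0.0131, 0.1972]
tool_rot: [-0.314, 0.633, 0.315, 0.633]
force: [0.9, -0.4, -0.1]
finger_gap: -0.003
```

{"name": "arm_command", "arguments": {"series": [[[0, 36, 24, 0], [0, 0, 0, 0], [0, 0, 0, 0]]]}}

```text
t: 12.95
tcp_pos: [0.4541, 0.0273, 0.1973]
tool_rot: [-0.316, 0.633, 0.316, 0.633]
force: [0.2, -0.1, 0.5]
finger_gap: -0.002
```

Run:
```python
from h import *
x,t=goal("wide",1.13,-.04);delta(x,.046,t)
im=snapshot("top")[:,:,::-1];cv2.imwrite("pics/top5.png",im)
a=cv2.resize(im[165:295,190:300],None,fx=4,fy=4,interpolation=cv2.INTER_CUBIC)
b=cv2.resize(im[165:295,350:440],None,fx=4,fy=4,interpolation=cv2.INTER_CUBIC)
cv2.imwrite("pics/c5.png",np.hstack([a,b]))
```

```text
tcp [0.4541 0.0273 0.1973] t 12.95 F [ 0.2 -0.1  0.5] q [-0.19  0.35  1.88 -0.    0.91 -1.11]
target [0.48910988 0.22424149] 0.046 shift mm [151.3  90.6 178.4] turn options (tool x) [ 2.444 -0.697] R [[-0.0, -0.799, 0.602], [-0.0, 0.602, 0.799], [-1.0, 0.0, -0.0]]
```

View pics/c5.png

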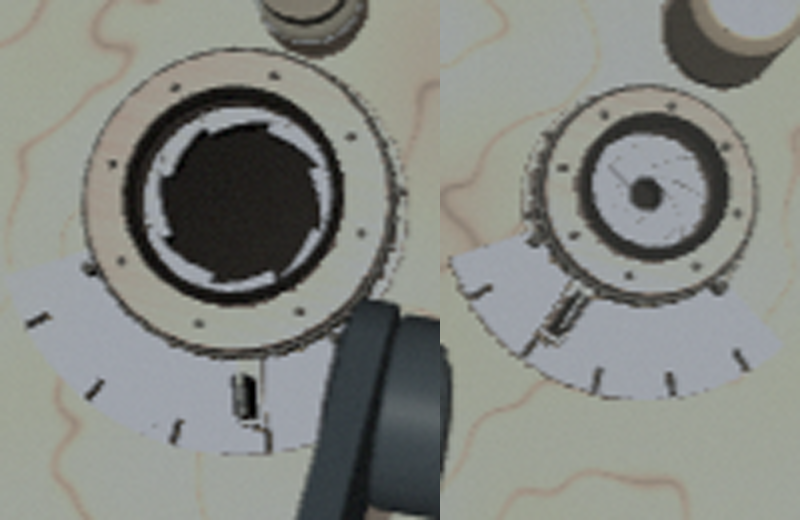

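The narrow tab is at about crop (566,313), with its needle at about (540,338), close to the quarter mark at (530,346). The wide lever hasn't changed.

Run:
```python
from h import *
im=cv2.imread("pics/top5.png")
for n,(x0,y0,x1,y1) in {"wide":(243,256,257,272),"narrow":(376,234,388,252)}.items():
    g=cv2.cvtColor(im[y0:y1,x0:x1],cv2.COLOR_BGR2GRAY);print(n);print(g)
    m=cv2.moments((g<60).astype(np.uint8),True);u,v=x0+m['m10']/m['m00'],y0+m['m01']/m['m00'];print(u,v)
    for z in(.056,.078):lev(n,u,v,z)
for p in[(566,313),(563,315)]:lev("narrow",240+p[0]/4,165+p[1]/4,.078)
lev("narrow",240+535/4,165+343/4,.02)
```

```text
wide
[[163 161 163 162 162 162 163 162 161 161 161 162 108 144]
 [162 161 164 162 162 163 162 163 160 160 161 162 108 145]
 [162 163 163 164 164 138 152 116 114 153 160 162 111 145]
 [162 163 161 162 138  73 139  99  28  39 108 152 114 145]
 [164 162 162 163 134  72 140 100  25  12  27 139 114 147]
 [164 163 162 163 135  70 105  78  25   6  11 139 128 150]
 [162 163 164 161 161  94 103  95  48   6  10 138 123 148]
 [163 163 162 161 163  96 104  95  45  11   5 139 133 152]
 [163 163 163 162 162  93 106  98  49   8   3 139 144 156]
 [162 162 161 162 164  96  72  82  48   9   9 140 148 156]
 [162 164 162 162 162  93  72  82  47  13   8 107 151 164]
 [162 163 163 163 163 102  76 112  71  17   4 104 153 162]
 [161 164 163 162 161 109  79  90  55  16  10 104 152 129]
 [163 162 163 163 162 161 118  58  16  52  47 107 151 114]
 [163 164 162 162 163 162 135 150 161 161 160 161 161 117]
 [162 163 162 163 162 160 162 130  88 117  85  63 143 125]]
251.9375 264.21875
wide r 0.1271 joint 1.141
wide r 0.1288 joint 1.165
narrow
[[162 161 161 162 162 161 143  83  64  81  72  61]
 [162 161 163 162 163
[... 296 characters left out ...]
17 147 110  55  44 106  85  54  97 149]
 [161 162 118  99  65  46  79 112  76 100 150 161]
 [163 114  97  68  46  60 142 100  62 109 153 160]
 [117  98  86  57  45 108 101  64  96 148 160 162]
 [145 115  64  41  57 108  78 101 149 162 160 162]
 [ 99  67  43  45 116  85  65 111 153 162 162 161]
 [109  53  43  52  49  47  95 150 160 160 161 161]
 [153 112  67  49  78 138 159 162 162 161 162 162]
 [ 85 141 161 114 144 134 153 161 161 162 163 161]
 [ 93  81 101 147 126 149 163 162 162 162 163 160]
 [114 144 129 120 151 161 163 163 162 163 162 161]]
380.3 244.0
narrow r 0.1007 joint 0.419
narrow r 0.1043 joint 0.41
narrow r 0.1011 joint 0.423
narrow r 0.1032 joint 0.415
narrow r 0.119 joint 0.402
```

Narrow is about 0.41, so it's in. Wide is about 1.12–1.16, inside the band but on the low side. I'll give it a gentle 0.04 rad nudge.

{"name": "arm_command", "arguments": {"series": [[[0, 19, 36.5, 0], [0, 19, 36.5, 0], [0, 19, 36.5, 0], [0, 19, 36.5, 0], [0, 19, 36.5, 0], [0, 0, 0, -0.14], [0, 0, 0, -0.14], [0, 0, 0, -0.14], [0, 0, 0, -0.14], [0, 0, 0, -0.14]]]}}

```text
t: 14.0
tcp_pos: [0.4907, 0.2281, 0.1971]
tool_rot: [0.514, -0.486, -0.514, -0.486]
force: [0.9, 0.6, 0.5]
finger_gap: 0.0
```

Run:
```python
from h import *
x,t=goal("wide",1.178,-.05,0);delta(x,.046,t)
```

```text
tcp [0.4907 0.2281 0.1971] t 14.0 F [0.9 0.6 0.5] q [ 0.23  0.46  1.68 -0.    1.   -1.4 ]
target [0.48965757 0.22812366] 0.046 shift mm [1.511e+02 1.100e+00 1.000e-01] turn options (tool x) [ 3.097 -0.044] R [[0.0, -0.998, -0.055], [-0.0, -0.055, 0.998], [-1.0, -0.0, -0.0]]
```

{"name": "arm_command", "arguments": {"series": [[[40, 0, 0, -0.04], [40, 0, 0, 0], [40, 0, 0, 0], [25, 0, 0, 0], [6, 0, 0, 0], [0, 0, -6, 0], [0, 0, -6, 0], [0, 0, -4, 0], [0, 0, -2, 0], [0, 0, -2, 0]]]}}

```text
t: 15.0
tcp_pos: [0.4917, 0.2096, 0.0473]
tool_rot: [0.523, -0.476, -0.522, -0.477]
force: [-0.6, -0.1, -0.6]
finger_gap: 0.0
```

{"name": "arm_command", "arguments": {"series": [[[0, 0, -2, 0], [0, 0, -2, 0], [0, 0, -2, 0], [0, 0, -2, 0], [0, 0, -1, 0], [0, 0, 0, 0], [0, 0, 0, 0]]]}}

```text
t: 15.7
tcp_pos: [0.4917, 0.2009, 0.0463]
tool_rot: [-0.522, 0.476, 0.523, 0.476]
force: [-0.6, 1.4, 1.6]
finger_gap: 0.001
```

Run:
```python
from h import *
where("wide");x,t=goal("wide",1.178,-.02,0);delta(x,.046,t)
```

```text
r 0.12963821919919072 tcp joint-angle 1.0015783746399074 F [-0.6  1.4  1.6]
tcp [0.4917 0.2009 0.0463] t 15.7 F [-0.6  1.4  1.6] q [ 0.18  0.7   1.81  0.    0.64 -1.49]
target [0.49264069 0.19827235] 0.046 shift mm [ 0.3 -0.6 -2.7] turn options (tool x) [ 3.134 -0.007] R [[-0.0, -0.996, -0.092], [0.0, -0.092, 0.996], [-1.0, 0.0, 0.0]]
```

In contact. I'll push 2.5 mm more, then back off, lift and move clear for a last look.

{"name": "arm_command", "arguments": {"series": [[[0, 0, -1.5, 0], [0, 0, -1, 0], [0, 0, 0, 0], [0, 0, 5, 0], [0, 0, 10, 0], [0, 0, 10, 0], [-40, 0, 0, 0], [-45, 0, 0, 0], [-45, 0, 0, 0], [-20, 0, 0, 0]]]}}

```text
t: 16.7
tcp_pos: [0.4917, 0.2247, 0.2004]
tool_rot: [0.524, -0.474, -0.521, -0.478]
force: [-0.1, 0.2, 0.1]
finger_gap: 0.002
```

{"name": "arm_command", "arguments": {"series": [[[0, 8, -45, 0], [0, 8, -45, 0], [0, 8, -45, 0], [0, 8, -45, 0], [0, 0, -15, 0], [0, 0, 0, 0], [0, 0, 0, 0], [0, 0, 0, 0]]]}}

```text
t: 17.5
tcp_pos: [0.4758, 0.0274, 0.1963]
tool_rot: [-0.523, 0.476, 0.523, 0.476]
force: [-0.3, 0.0, 0.7]
finger_gap: -0.002
```

Run:
```python
from h import *
s=status.sense();print(s["tcp_pos"],s["force"].round(1))
im=snapshot("top")[:,:,::-1];cv2.imwrite("pics/top6.png",im)
o=cv2.imread("pics/top0.png")
a=cv2.resize(im[165:295,190:300],None,fx=4,fy=4,interpolation=cv2.INTER_CUBIC)
b=cv2.resize(im[165:295,350:440],None,fx=4,fy=4,interpolation=cv2.INTER_CUBIC)
cv2.imwrite("pics/c6.png",np.hstack([a,b]))
d=cv2.absdiff(cv2.cvtColor(im,6),cv2.cvtColor(o,6))
for n,(x0,y0,x1,y1) in dict(canb=(100,200,160,238),jar=(250,145,285,178),bearing=(303,170,333,200),filt=(405,148,443,186),cana=(488,196,548,236),wrench=(483,274,546,337),bin=(73,265,173,340),bolt=(313,291,330,307)).items(): print(n,(d[y0:y1,x0:x1]>40).sum())
```

```text
[0.47578807 0.02741531 0.19629635] [-0.3  0.   0.7]
canb 0
jar 0
bearing 0
filt 0
cana 0
wrench 0
bin 0
bolt 46
```

View pics/c6.png

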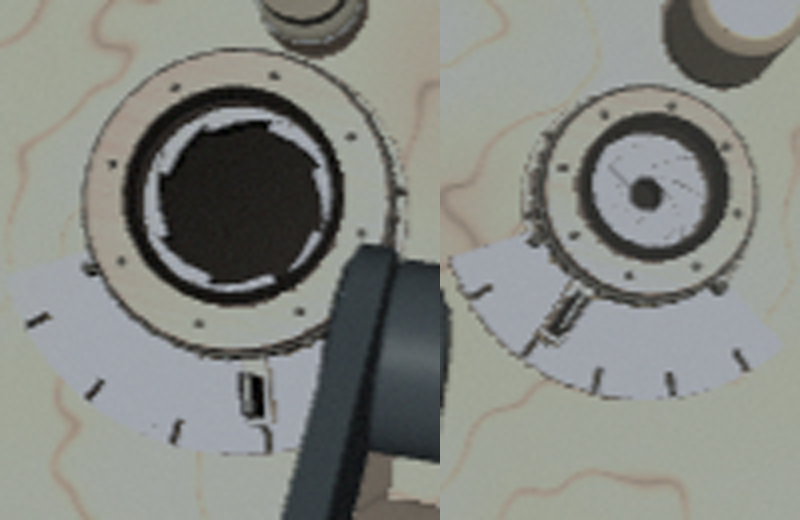

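The wide pointer now meets the three-quarter mark at (268,438) and the narrow one stands on the quarter mark. The bolt is under the arm in the top view, so I'll check it in the side view and then hand in.

Run:
```python
from h import *
from station import ticket
im=snapshot("side")[:,:,::-1];o=cv2.imread("pics/side0.png")
for i in(o,im):
    g=cv2.cvtColor(i,6)[260:285,268:292];m=cv2.moments((g<70).astype(np.uint8),True);print(m['m00'],m['m10']/max(m['m00'],1),m['m01']/max(m['m00'],1))
lev("wide",190+246/4,165+396/4,.078)
s=status.sense();print(s["t"],s["force"].round(1),abs(s["qd"]).max())
ticket.sign_off()
```

```text
83.0 10.096385542168674 13.72289156626506
99.0 9.818181818181818 12.98989898989899
wide r 0.1282 joint 1.157
17.6 [-0.4 -1.6  0.6] 0.003251822254502717
the job is handed in; nothing more can be done
```

I pushed both tabs round with the shut fingertips, one cheek at a time and never pinched, and handed the job in at about 17.6 s of the 56 s allowed.

- **Wide lever:** after a small second push, the last picture shows its pointer on the three-quarter mark. I measured about 1.16 rad; the target is 1.178 and the band is 1.088–1.268.
- **Narrow lever:** its pointer stands on the quarter mark. I measured about 0.41 rad; the target is 0.393 and the band is 0.303–0.483.
- **Bystanders:** seven of the eight showed no change in the top view. The bolt was hidden there by the arm. In the side view its centre moved less than 1 px, though its dark area read 99 px against 83 at the start, probably from the arm's shadow.
- **Robot at hand-in:** clear of everything, about 0.2 m above the bench and nearly still. The force reading was about 1.8 N, a little above the usual 1 N or so in free air. No contact was possible at that height, so I took it as noise.

My picture readings of the wide lever differed by a few hundredths of a radian, and sign-off gave no verdict.

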